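Dry-fit the cone core in its press mould

ROBOT

A 6-joint arm with a two-finger parallel gripper is mounted at the origin on the work surface. World frame = base frame: x ahead of the robot, y to its left, z up, the work surface at z = 0. Lengths are in m, angles in rad, forces in N, time in s.
With the tool pointing down it reaches from about 0.375 to 0.925 m from the base axis. Payload 5.7 kg.
Tool frame: the origin (TCP) lies midway between the tips of the shut fingers; the grasp point (between the pads) lies 19 mm behind it; z points along the fingers, y is the line along which they close (so a half turn about z gives the same grasp; the last joint's range is limited). The gripper opens to 88 mm and grips with 3 to 60 N. Pads are 20 mm wide; open, the fingers measure 115 mm over their backs; the gripper's body (75 mm by 178 mm) begins 61 mm behind the grasp point.
Start: joints at [-1.394, 0.359, 1.51, -0, 1.272, -0.115], TCP at [0.173, -0.575, 0.223] pointing down, gripper open.
Joint ranges: [-2.97, 2.97], [-1.01, 2.36], [0.21, 2.38], [-0.96, 4.11], [0.2, 2.71], [-2.98, 2.98]. Speed limits (rad/s): [2.39, 2.39, 3.14, 3.14, 3.14, 3.14].

INTERFACE

Orientations are given as a unit quaternion [w, x, y, z].
In Python, from cell import status, read_camera, ticket gives the robot as it stands.
- The arm moves only by the tool servo_tool, never from a script. Its argument "rows" is text: rows parted by semicolons, each of 7 numbers parted by spaces: the finger opening in cm, from 0 to 8.78, then the shift along the tool's x, y, z in cm, then the turn, a rotation vector about the tool's x, y, z in degrees. In form: claw x y z ax ay az; .... A call has 1 to 10 rows; each row shifts and turns the commanded pose from where the row before left it, along the tool's axes as they then stand; what a row does not reach is not made up. A row lasts 1/12 s, in which the tool goes at most 41.7 mm and 7.16 degrees, less where a joint would pass 70% of its speed; a pose out of reach is approached as far as the arm can. A call with a gripper value outside its range is refused whole. The fingers move at their own pace and stop on an object; the grip force is fixed at half the most. Time passes only in rows, so rows that do not move let the fingers close. It gives the time, the measured TCP pose, the force, the opening and the grip force at its end, in the units of the state.
- status.read_state(): the state, without advancing time (a new reading comes with each control period).
- read_camera(name): name is "scene" or "top" or "wrist"; returns a dict with "img" (480x640x3 uint8, blue, green, red), "mtx" (3x3 intrinsics, pixels), "k1" (the pictures are not rectified: a ray, as slopes to the right and down, at radius r is drawn at 1 + k1 r^2 times it, then the intrinsics apply), "eye" and "orientation" of the camera in the world. Camera axes: x right, y up, looking along -z (the intrinsics and any distortion apply to the point x, -y, -z); pixel columns grow to the right and rows downward; lengths in m; the calibration is good to about 2 mm. A picture is of the moment at which its call begins. There is no depth.
- ticket.finish_job(): hands the job in; it is judged then, once.
The state is a dict: "t": time; "qpos": joint angles; "joint_vel": joint speeds; "effort": joint torques, N m; "eef_pos": TCP position; "ee_rot": TCP orientation; "contact_force": force on the tool from outside, world axes, zero at the start; "torque": the same for the moment, N m; "grip_width": finger opening in m; "finger_force": force on a finger pad.
Only numpy, scipy, OpenCV 4.12 (cv2) and the standard library are available. Lean on these libraries where they do the work, as an engineer would, in place of code of your own. Each camera call takes 0.05 s, during which the arm holds its last target. There are 200 camera calls.

TASK

Before the clay goes in, dry-fit the blue-knobbed cone core in the conical press mould with the blue ring: lower it in, without dropping it, until it sits fully home and upright. Then rock it over to one side by about ten to fifteen degrees while it is still in the mould, to see that it comes free, and let it settle fully home and upright again. Leave the red-knobbed core where it stands.

Things in the scene. Friction and masses are not known exactly. Their poses are not given: they have to be found in the camera images.
- cone_centre (a point): Cone core with BLUE knob, loose, 0.2 kg, 80 mm tall, standing on its flat 40 mm foot: straight-sided white plaster cone widening upwards over 40 mm to 88 mm across, then an upright round knob 28 mm across, 40 mm tall. Point: on the axis half-way up, in the plaster's top face where the knob begins, 40 mm above the foot. z runs up the knob.
- mould_rim (a point): Conical mould, BLUE ring on its rim: white plaster cylinder 116 mm across on a round plywood bat 132 mm across, fixed. Point: centre of the mouth at rim height, 61 mm above the table; z up. Cavity 89 mm across, 44 mm deep, same taper as the cone core (31 deg from the axis, does not jam). Core is home with its point here, top face flush; raised 14 mm it can lean 15 deg.
- dome_centre (a point): The other core, to be left alone: white plaster and sizes as the cone core, but round-sided like a bowl, with a RED knob; loose, standing on its foot. Point: on its axis half-way up (40 mm above the foot), where the knob begins; z up.
- bowl_mould_rim (a point): The other mould, not wanted: same block and bat, fixed too, but a rounded cavity and a RED ring on its rim. Point: centre of its mouth, 61 mm above the table. A loop tool and a small fired cup (60 mm tall) lie beyond the moulds and cores.
Not all that is in view belongs to the job. Leave any black or yellow look-alike of the part that bears cone_centre alone.

How it is judged:
By the outcome, as a careful person would: the job done as asked, in the order asked, and still so for the second after the job is handed in, with the robot touching nothing.
It also fails if it takes over 45 s, if anything falls off the work surface, if the arm or the gripper's body presses on something with over 40 N, if the wrist force passes 120 N, or if a joint passes its speed limit or range.

## Working session

There is one attempt and no reset: what is moved stays moved. The work goes in short steps, Python scripts to look and compute and a tool call to move; the robot and the scene stay as the last step left them, time stands still between calls to the robot, and variables do not carry over. Pictures are saved under pics/ and viewed, at most 10 in all, crops included, and the job is handed in when it is done.

Besides the shell and the picture viewer there is one more tool, called after "Emit:" by a JSON object that holds its "method" and its "body". servo_tool: Moves the arm, as the interface text tells. Its arguments: {"type":"object","properties":{"rows":{"type":"string"}},"required":["rows"]}

```bash
mkdir -p pics; cat > h.py <<'E'
import numpy as np, cv2
from scipy.spatial.transform import Rotation as R
from cell import status, read_camera, ticket
def rot(q): return R.from_quat([q[1],q[2],q[3],q[0]])
def ray(c,u,v):
    K=c["mtx"]; k=c["k1"]
    d=np.array([(u-K[0][2])/K[0][0],(v-K[1][2])/K[1][1]]); s=d.copy()
    for _ in range(20): s=d/(1+k*(s@s))
    return np.array(c["eye"]),rot(c["orientation"]).apply([s[0],-s[1],-1])
def onz(c,u,v,z):
    e,d=ray(c,u,v); return e+d*(z-e[2])/d[2]
def blobs(img,col,amin=30):
    h=cv2.cvtColor(img,cv2.COLOR_BGR2HSV)
    m=cv2.inRange(h,(95,90,40),(130,255,255)) if col=='b' else cv2.inRange(h,(0,110,50),(10,255,255))|cv2.inRange(h,(170,110,50),(180,255,255))
    n,l,s,ce=cv2.connectedComponentsWithStats(m)
    return [(s[i].tolist(),ce[i].round(1).tolist()) for i in range(1,n) if s[i][4]>amin],l
E
python3 - <<'E'
from h import *
for n in("scene","top"):
    c=read_camera(n); cv2.imwrite(f"pics/{n}0.png",c["img"])
    print(n,np.round(c["eye"],3),np.round(c["orientation"],3),c["k1"],c["mtx"][0][0])
    for k in 'br':
        for b in blobs(c["img"],k)[0]: print(k,b,onz(c,*b[1],0.06).round(3))
print(status.read_state()["t"])
E
```

```text
scene [ 0.726 -0.371  0.915] [0.932 0.27  0.072 0.229] -0.054518413553883434 481.8287206049016
b ([510, 90, 75, 35, 459], [552.5, 100.2]) [0.812 0.774 0.06 ]
b ([355, 113, 10, 8, 59], [359.7, 116.9]) [0.391 0.481 0.06 ]
b ([410, 120, 9, 8, 57], [414.2, 123.7]) [0.522 0.521 0.06 ]
b ([308, 146, 10, 8, 65], [312.4, 149.5]) [0.337 0.328 0.06 ]
b ([363, 163, 10, 9, 69], [367.7, 166.7]) [0.477 0.339 0.06 ]
b ([271, 304, 56, 53, 236], [298.6, 331.3]) [ 0.53 -0.09  0.06]
r ([124, 19, 52, 30, 825], [147.1, 33.5]) [-0.322  0.517  0.06 ]
r ([518, 97, 63, 54, 967], [547.0, 118.3]) [0.814 0.699 0.06 ]
r ([502, 99, 20, 30, 117], [513.6, 111.3]) [0.731 0.683 0.06 ]
r ([510, 130, 13, 14, 43], [516.4, 136.1]) [0.76  0.599 0.06 ]
r ([555, 135, 24, 16, 86], [567.0, 142.8]) [0.878 0.636 0.06 ]
r ([8, 146, 29, 24, 211], [22.4, 157.7]) [-0.282 -0.015  0.06 ]
r ([0, 164, 12, 23, 148], [4.3, 176.5]) [-0.277 -0.078  0.06 ]
r ([313, 232, 53, 46, 309], [338.7, 254.8]) [0.523 0.095 0.06 ]
r ([193, 401, 19, 20, 267], [202.4, 410.5]) [ 0.453 -0.296  0.06 ]
top [0.372 0.106 1.16 ] [-0.698 -0.027  0.032  0.715] -0.15992064951654925 555.7695328131605
b ([398, 177, 53, 53, 273], [423.3, 203.3]) [ 0.528 -0.086  0.06 ]
b ([124, 206, 13, 12, 121], [130.2, 211.1]) [0.526 0.508 0.06 ]
b ([211, 225, 15, 13, 144], [217.7, 230.7]) [0.482 0.327 0.06 ]
b ([141, 267, 15, 16, 183], [148.2, 274.8]) [0.396 0.47  0.06 ]
b ([218, 295, 14, 12, 135], [224.2, 300.2]) [0.343 0.315 0.06 ]
r ([37, 71, 11, 10, 35], [42.1, 76.1]) [0.83  0.721 0.06 ]
r ([18, 159, 2, 31, 32], [18.6, 174.1]) [0.614 0.762 0.06 ]
r ([307, 182, 54, 54, 352], [333.4, 208.7]) [0.521 0.094 0.06 ]
r ([520, 231, 16, 14, 160], [528.2, 237.5]) [ 0.454 -0.3    0.06 ]
0.1
```

View pics/scene0.png

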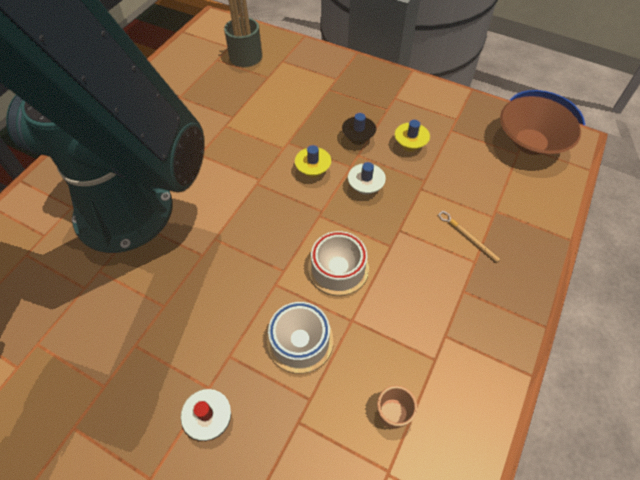

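View pics/top0.png

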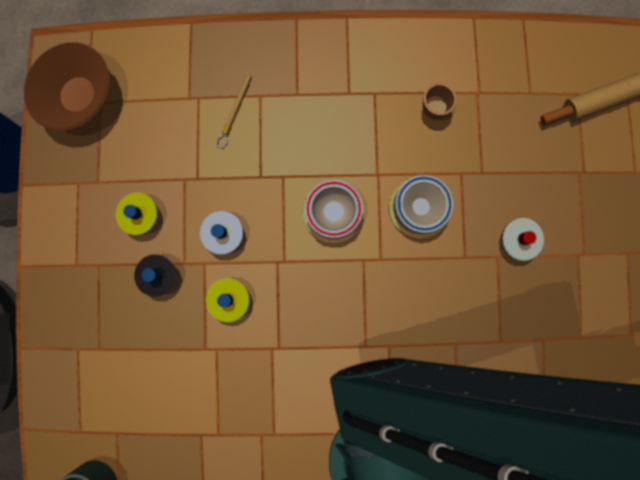

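Scene (px in the scene view): the blue-knobbed candidates are white (367,175), yellow (313,160), yellow (412,132) and black (359,128). I choose the white one, at top px (218,231). The blue-ringed mould is at scene (299,331) / top (423,204).

```bash
python3 - <<'E'
from h import *
rays={}
for n,kp,mp in(("scene",(367.7,166.7),(298.6,331.3)),("top",(217.7,230.7),(423.3,203.3))):
    c=read_camera(n); img=c["img"]
    bl,l=blobs(img,'b')
    # mould ring: ellipse fit
    i=min(range(1,l.max()+1),key=lambda i:0)
    def lab(p):
        for s,ce in bl:
            if np.hypot(ce[0]-p[0],ce[1]-p[1])<6: return s
    s=lab(mp); m=np.zeros(l.shape,np.uint8); x,y,w,h,_=s
    sub=l[y:y+h,x:x+w]; k=np.bincount(sub[sub>0]).argmax(); m[l==k]=255
    pts=np.argwhere(m)[:,::-1].astype(np.float32)
    P=np.array([onz(c,*p,0.061)[:2] for p in pts]); A=np.c_[2*P,np.ones(len(P))]
    sol=np.linalg.lstsq(A,(P**2).sum(1),rcond=None)[0]
    print(n,"rim",sol[:2].round(4),"r",np.sqrt(sol[2]+sol[0]**2+sol[1]**2).round(4))
    # white disc
    hsv=cv2.cvtColor(img,cv2.COLOR_BGR2HSV); w=cv2.inRange(hsv,(0,0,120),(180,70,255))
    x,y=map(int,kp); win=np.zeros_like(w); win[y-30:y+38,x-32:x+32]=w[y-30:y+38,x-32:x+32]
    cs=max(cv2.findContours(win,0,1)[0],key=cv2.contourArea)
    H=cv2.convexHull(cs)[:,0]; P=np.array([onz(c,*p,0.04)[:2] for p in H.astype(float)]); (cc,r)=cv2.minEnclosingCircle(P.astype(np.float32)*1000)
    s=lab(kp); print("disc",np.round(cc,1),r,"knob blob",s,"@z.06",onz(c,*kp,.06).round(4))
    if n=="scene": cv2.imwrite("pics/crop1.png",cv2.resize(img[95:215,280:450],None,fx=4,fy=4,interpolation=cv2.INTER_CUBIC))
st=status.read_state(); print(st)
E
```

```text
scene rim [ 0.5288 -0.0868] r 0.0518
disc [481.2 325.6] 46.39202117919922 knob blob [363, 163, 10, 9, 69] @z.06 [0.477  0.3393 0.06  ]
top rim [ 0.528  -0.0879] r 0.0519
disc [480.9 324.2] 45.220401763916016 knob blob [211, 225, 15, 13, 145] @z.06 [0.482  0.3267 0.06  ]
{'t': 0.2, 'qpos': array([-1.39405985e+00,  3.59252289e-01,  1.51099380e+00,  2.19832340e-05,
        1.27248621e+00, -1.15093840e-01]), 'joint_vel': array([-4.24722524e-04, -2.29041430e-03, -4.53761023e-03,  3.03555124e-04,
        1.83635825e-05,  1.28325295e-04]), 'effort': array([ 6.50976526e-04, -5.15300274e+01, -2.70746577e+01,  6.74372516e-02,
        3.21574160e-02, -1.15186217e-04]), 'eef_pos': array([ 0.17255496, -0.57422508,  0.222127  ]), 'ee_rot': array([-5.69876521e-04,  9.89373568e-01,  1.45394697e-01, -7.06059348e-06]), 'contact_force': array([0.35697004, 0.16992405, 0.07715558]), 'torque': array([ 0.01078792, -0.04741637, -0.00704757]), 'finger_force': 0.0, 'grip_width': 0.08766488341796959}
```

View pics/crop1.png

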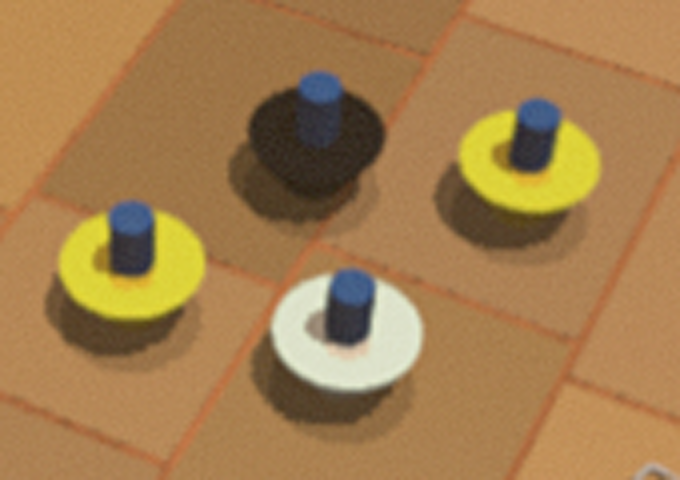

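The close crop (4x of scene 280..450, 95..215) shows the white cone upright, with its knob at crop (350,305). Both views agree: cone at (0.481, 0.325), with a 45 mm disc radius against 44 given. The rim is at (0.5285, -0.0875). First I square up the yaw, then cross.

Emit:
{"method": "servo_tool", "body": {"rows": "8.7 0 0 0 0 0 5.6; 8.7 0 0 0 0 0 5.6; 8.7 0 0 0 0 0 5.6; 8.7 2.2 -3.3 0 0 0 0; 8.7 2.2 -3.3 0 0 0 0; 8.7 2.2 -3.3 0 0 0 0; 8.7 2.2 -3.3 0 0 0 0; 8.7 2.2 -3.3 0 0 0 0; 8.7 2.2 -3.3 0 0 0 0; 8.7 2.2 -3.3 0 0 0 0"}}

```text
t: 1.03
eef_pos: [0.3275, -0.3421, 0.2226]
ee_rot: [-0.0, 1.0, -0.001, 0.0]
contact_force: [-0.4, 0.5, 0.6]
grip_width: 0.0869
finger_force: 0.0
```

Emit:
{"method": "servo_tool", "body": {"rows": "8.7 2.2 -3.3 0 0 0 0; 8.7 2.2 -3.3 0 0 0 0; 8.7 2.2 -3.3 0 0 0 0; 8.7 2.2 -3.3 0 0 0 0; 8.7 2.2 -3.3 0 0 0 0; 8.7 2.2 -3.3 0 0 0 0; 8.7 1.5 -3.6 0 0 0 0; 8.7 1 -4 0 0 0 0; 8.7 0 -4 0 0 0 0; 8.7 0 -4 0 0 0 0"}}

```text
t: 1.87
eef_pos: [0.4847, 0.0119, 0.2226]
ee_rot: [-0.0, 1.0, -0.001, 0.0]
contact_force: [0.3, -0.5, -0.3]
grip_width: 0.0872
finger_force: 0.0
```

Emit:
{"method": "servo_tool", "body": {"rows": "8.7 0 -4 0 0 0 0; 8.7 0 -4 0 0 0 0; 8.7 0 -4 0 0 0 0; 8.7 0 -4 0 0 0 0; 8.7 0 -4 0 0 0 0; 8.7 0 -4 0 0 0 0; 8.7 -0.3 -4 1.5 0 0 0; 8.7 0 -3 2 0 0 0; 8.7 0 0 2.5 0 0 0; 8.7 0 0 0 0 0 0"}}

```text
t: 2.7
eef_pos: [0.4786, 0.3192, 0.1587]
ee_rot: [0.002, 1.0, 0.001, -0.003]
contact_force: [-0.3, -0.1, -0.8]
grip_width: 0.0871
finger_force: 0.0
```

```bash
python3 - <<'E'
from h import *
c=read_camera("wrist"); cv2.imwrite("pics/w1.png",c["img"])
print(c["eye"],status.read_state()["eef_pos"])
for b in blobs(c["img"],'b')[0]: print(b,onz(c,*b[1],.08).round(4),onz(c,*b[1],.06).round(4))
E
```

```text
[0.5631878  0.3213554  0.32043437] [0.47950506 0.31837022 0.16068311]
([0, 154, 66, 48, 2487], [29.2, 176.1]) [0.5274 0.491  0.08  ] [0.5244 0.5051 0.06  ]
([286, 216, 41, 52, 1661], [306.6, 242.5]) [0.4859 0.3257 0.08  ] [0.4795 0.3261 0.06  ]
([92, 320, 57, 57, 1687], [123.5, 343.9]) [0.413  0.4512 0.08  ] [0.4006 0.462  0.06  ]
([307, 379, 30, 15, 348], [321.8, 387.3]) [0.3778 0.3154 0.08  ] [0.3624 0.3149 0.06  ]
```

View pics/w1.png

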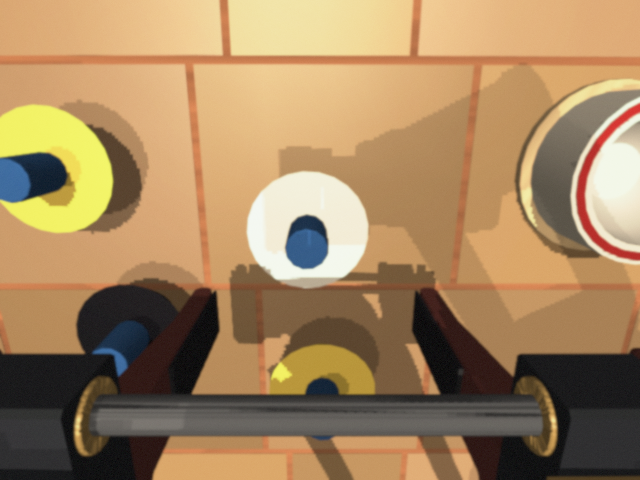

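Wrist view: the white core is at disc centre (307,229), knob top (307,249), giving about (0.482, 0.3255). That matches the earlier fix, so I descend.

Emit:
{"method": "servo_tool", "body": {"rows": "8.7 0.2 -0.7 2 0 0 0; 8.7 0 0 3 0 0 0; 8.7 0 0 3 0 0 0; 8.7 0 0 2 0 0 0; 8.7 0 0 1 0 0 0; 8.7 0 0 0 0 0 0; 8.7 0 0 0 0 0 0"}}

```text
t: 3.33
eef_pos: [0.4848, 0.3255, 0.0542]
ee_rot: [-0.0, 1.0, -0.001, 0.0]
contact_force: [0.4, -0.4, 0.8]
grip_width: 0.0868
finger_force: 0.0
```

Emit:
{"method": "servo_tool", "body": {"rows": "8.7 -0.3 0 0.7 0 0 0; 8.7 0 0 0 0 0 0; 5 0 0 0 0 0 0; 2 0 0 0 0 0 0; 2 0 0 0 0 0 0; 2 0 0 0 0 0 0; 2 0 0 0 0 0 0; 2 0 0 0 0 0 0"}}

```text
t: 4.0
eef_pos: [0.481, 0.326, 0.0462]
ee_rot: [-0.0, 1.0, -0.001, 0.0]
contact_force: [-0.4, -0.5, 1.1]
grip_width: 0.0504
finger_force: 0.0
```

Emit:
{"method": "servo_tool", "body": {"rows": "2 0 0 0 0 0 0; 2 0 0 0 0 0 0; 2 0 0 0 0 0 0; 2 0 0 0 0 0 0; 2 0 0 0 0 0 0; 2 0 0 0 0 0 0; 2 0 0 0 0 0 0"}}

```text
t: 4.58
eef_pos: [0.4808, 0.3258, 0.046]
ee_rot: [0.0, 1.0, -0.001, -0.0]
contact_force: [0.5, -0.4, -0.6]
grip_width: 0.0277
finger_force: 29.9
```

Emit:
{"method": "servo_tool", "body": {"rows": "2 0 0 0.0 0 0 0; 2 0 0 -1 0 0 0; 2 0 0 -2 0 0 0; 2 0 0 -2.5 0 0 0; 2 0 0 -2.5 0 0 0; 2 0 1 -2 0 0 0; 2 0 2 -1 0 0 0; 2 0.4 3 0 0 0 0; 2 0.4 3 0 0 0 0; 2 0.4 3 0 0 0 0"}}

```text
t: 5.42
eef_pos: [0.4928, 0.205, 0.1572]
ee_rot: [-0.0, 1.0, -0.0, 0.001]
contact_force: [0.4, 0.7, -1.9]
grip_width: 0.0277
finger_force: 29.9
```

Emit:
{"method": "servo_tool", "body": {"rows": "2 0.4 3 0 0 0 0; 2 0.4 3 0 0 0 0; 2 0.4 3 0 0 0 0; 2 0.4 3 0 0 0 0; 2 0.4 3 0 0 0 0; 2 0.4 3 0 0 0 0; 2 0.4 3 0 0 0 0; 2 0.4 3 0 0 0 0; 2 0.4 2.5 0 0 0 0; 2 0 1.5 0 0 0 0"}}

```text
t: 6.25
eef_pos: [0.5293, -0.077, 0.157]
ee_rot: [0.001, 1.0, -0.001, 0.001]
contact_force: [-0.2, 0.4, -1.9]
grip_width: 0.0272
finger_force: 29.9
```

Emit:
{"method": "servo_tool", "body": {"rows": "2 0 0 0 0 0 0; 2 0 0 0 0 0 0; 2 0 0 0 0 0 0"}}

```text
t: 6.5
eef_pos: [0.528, -0.0734, 0.1563]
ee_rot: [-0.0, 1.0, -0.001, -0.0]
contact_force: [-0.5, 0.1, -2.0]
grip_width: 0.0273
finger_force: 29.9
```

```bash
python3 - <<'E'
from h import *
s=status.read_state(); print(s["eef_pos"],s["grip_width"],s["finger_force"],s["contact_force"])
c=read_camera("wrist"); cv2.imwrite("pics/w2.png",c["img"])
bl,l=blobs(c["img"],'b',200)
for b in bl: print(b)
k=max(range(1,l.max()+1),key=lambda i:(np.ptp(np.argwhere(l==i)[:,1]) if (l==i).sum()>200 else 0))
pts=np.argwhere(l==k)[:,::-1][::5]
P=np.array([onz(c,*p,0.061)[:2] for p in pts.astype(float)])
s=np.linalg.lstsq(np.c_[2*P,np.ones(len(P))],(P**2).sum(1),rcond=None)[0]
print("rim",s[:2].round(4),np.sqrt(s[2]+s[0]**2+s[1]**2).round(4))
E
```

```text
[ 0.52799569 -0.07344844  0.15629679] 0.02734766642834872 29.943720996379852 [-0.52781595  0.0692264  -2.0491812 ]
([258, 164, 159, 109, 1732], [348.9, 196.9])
([278, 281, 75, 102, 5997], [315.3, 333.8])
rim [ 0.5287 -0.0862] 0.052
```

View pics/w2.png

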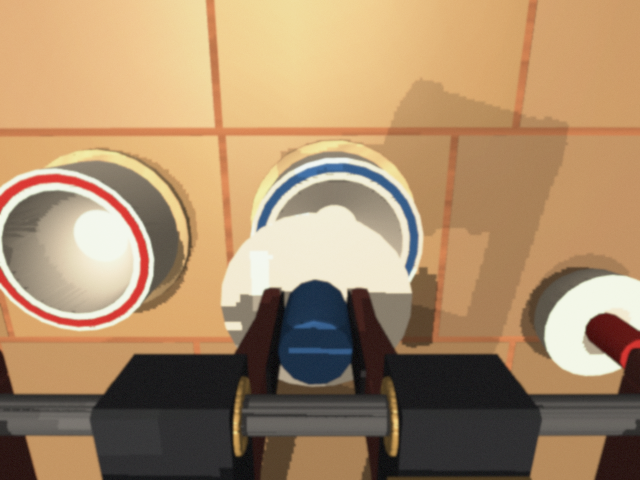

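Wrist view: the core is held upright, disc at about (316,295). The blue ring mould sits behind it at about (338,230), and the rim re-measures as (0.529, -0.086). I align and descend.

Emit:
{"method": "servo_tool", "body": {"rows": "2 0.1 1.4 0 0 0 0; 2 0 0 0 0 0 0; 2 0 0 1.5 0 0 0; 2 0 0 2 0 0 0; 2 0 0 2 0 0 0; 2 0 0 1 0 0 0; 2 0 0 0 0 0 0; 2 0 0 0 0 0 0"}}

```text
t: 7.22
eef_pos: [0.5291, -0.0879, 0.0909]
ee_rot: [-0.0, 1.0, -0.001, -0.001]
contact_force: [-0.6, 0.8, -1.3]
grip_width: 0.0274
finger_force: 29.9
```

Emit:
{"method": "servo_tool", "body": {"rows": "2 0 0 0.7 0 0 0; 2 0 0 0.6 0 0 0; 2 0 0 0.3 0 0 0; 2 0 0 0.3 0 0 0; 2 0 0 0.2 0 0 0; 2 0 0 0 0 0 0; 2 0 0 0 0 0 0"}}

```text
t: 7.8
eef_pos: [0.5294, -0.0882, 0.07]
ee_rot: [-0.0, 1.0, -0.001, -0.0]
contact_force: [0.2, -0.4, -2.0]
grip_width: 0.0275
finger_force: 29.9
```

Emit:
{"method": "servo_tool", "body": {"rows": "2 0 0 0.1 0 0 0; 2 0 0 0.1 0 0 0; 2 0 0 0 0 0 0; 2 0 0 0 0 0 0"}}

```text
t: 8.13
eef_pos: [0.5294, -0.0882, 0.0681]
ee_rot: [-0.0, 1.0, -0.001, 0.0]
contact_force: [-0.3, -0.0, -1.8]
grip_width: 0.0277
finger_force: 29.9
```

Emit:
{"method": "servo_tool", "body": {"rows": "2 0 0 0.1 0 0 0; 2 0 0 0 0 0 0; 2 0 0 0 0 0 0"}}

```text
t: 8.38
eef_pos: [0.5291, -0.0879, 0.0672]
ee_rot: [-0.0, 1.0, -0.001, -0.0]
contact_force: [-1.0, 1.8, 4.0]
grip_width: 0.0277
finger_force: 30.0
```

Emit:
{"method": "servo_tool", "body": {"rows": "2 0 0 0.05 0 0 0; 2 0 0 0 0 0 0; 2 0 0 0 0 0 0; 2 0 0 0 0 0 0"}}

```text
t: 8.72
eef_pos: [0.5291, -0.0878, 0.0669]
ee_rot: [-0.0, 1.0, -0.001, -0.0]
contact_force: [-2.7, 2.7, 5.2]
grip_width: 0.028
finger_force: 30.0
```

Emit:
{"method": "servo_tool", "body": {"rows": "3.2 0 0 0 0 0 0; 4 0 0 0 0 0 0; 4 0 0 0 0 0 0; 4 0 0 0 0 0 0; 4 0 0 0 0 0 0; 4 0 0 0 0 0 0; 4 0 0 0 0 0 0; 4 0 0 0 0 0 0; 4 0 0 0 0 0 0; 4 0 0 0 0 0 0"}}

```text
t: 9.55
eef_pos: [0.5293, -0.0882, 0.0666]
ee_rot: [-0.0, 1.0, -0.001, -0.0]
contact_force: [0.9, 0.8, -0.1]
grip_width: 0.0403
finger_force: 0.0
```

```bash
python3 - <<'E'
from h import *
s=status.read_state(); print(s["eef_pos"],s["grip_width"],s["contact_force"])
a=read_camera("scene")["img"][270:390,215:375]; b=read_camera("wrist")["img"][100:420,140:520]
a=cv2.resize(a,(426,320),interpolation=2); cv2.imwrite("pics/h1.png",np.hstack([a,b[:, :370]]))
E
```

```text
[ 0.52934778 -0.0881701   0.06655382] 0.040261054638346026 [ 0.89499323  0.80097976 -0.1216679 ]
```

View pics/h1.png

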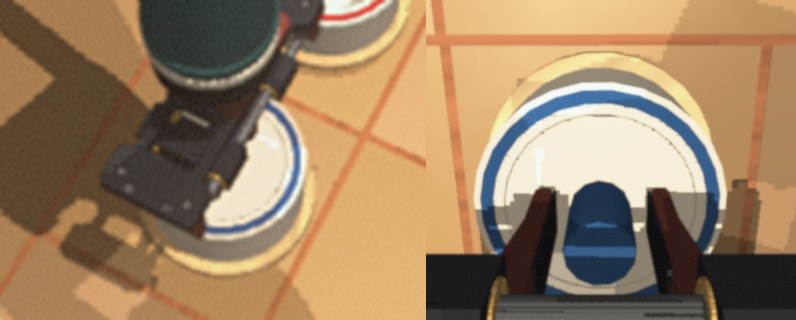

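Left half: the top face is flush in the blue-ringed mould. Right half: a concentric, even gap round the plaster, with the knob at (600,235) free between the fingers. It is home and settled, so I regrip and lift 14 mm.

Emit:
{"method": "servo_tool", "body": {"rows": "2 0 0 0 0 0 0; 2 0 0 0 0 0 0; 2 0 0 0 0 0 0; 2 0 0 0 0 0 0; 2 0 0 0 0 0 0; 2 0 0 0 0 0 0; 2 0 0 0 0 0 0; 2 0 0 0 0 0 0; 2 0 0 0 0 0 0"}}

```text
t: 10.4
eef_pos: [0.5293, -0.0877, 0.0666]
ee_rot: [-0.0, 1.0, -0.001, -0.0]
contact_force: [0.4, 4.8, 2.8]
grip_width: 0.0274
finger_force: 30.0
```

Emit:
{"method": "servo_tool", "body": {"rows": "2 0 0 -0.3 0 0 0; 2 0 0 -0.4 0 0 0; 2 0 0 -0.4 0 0 0; 2 0 0 -0.3 0 0 0; 2 0 0 0 0 0 0; 2 0 0 0 0 0 0; 2 0 0 0 0 0 0"}}

```text
t: 10.98
eef_pos: [0.5293, -0.0883, 0.0806]
ee_rot: [0.0, 1.0, -0.001, -0.0]
contact_force: [0.8, 0.3, -2.0]
grip_width: 0.0271
finger_force: 30.0
```

Emit:
{"method": "servo_tool", "body": {"rows": "2 0 0.03 0 2.5 0 0; 2 0 0.03 0 2.5 0 0; 2 0 0.03 0 2.5 0 0; 2 0 0.03 0 2.5 0 0; 2 0 0.02 0 2.5 0 0; 2 0 0 0 0 0 0; 2 0 0 0 0 0 0; 2 0 0 0 0 0 0; 2 0 0 0 0 0 0; 2 0 0 0 0 0 0"}}

```text
t: 11.82
eef_pos: [0.5292, -0.0889, 0.0805]
ee_rot: [-0.109, 0.994, -0.0, -0.0]
contact_force: [-0.8, 0.7, -1.4]
grip_width: 0.0276
finger_force: 30.0
```

```bash
python3 - <<'E'
from h import *
s=status.read_state(); print(s["eef_pos"],s["grip_width"],s["contact_force"],s["torque"]); z=rot(s["ee_rot"]).apply([0,0,1]); print(z,np.degrees(np.arccos(-z[2])))
a=read_camera("scene")["img"][250:390,200:387]; b=read_camera("wrist")["img"][100:420,140:520]
a=cv2.resize(a,(426,320),interpolation=2); cv2.imwrite("pics/h2.png",np.hstack([a,b[:, :370]]))
E
```

```text
[ 0.52920371 -0.08893858  0.08052397] 0.02757753604253536 [-0.7751491   0.67675379 -1.4076571 ] [-0.15154283  0.04236202  0.0201868 ]
[-7.60581310e-05  2.16031307e-01 -9.76386434e-01] 12.476039603796098
```

View pics/h2.png

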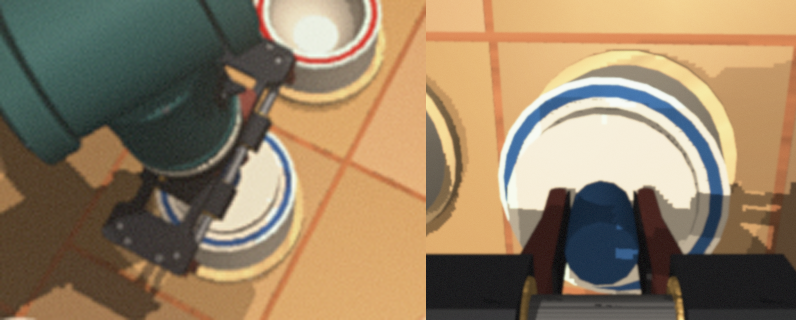

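The core leans 12.5° inside the mould. In the wrist half the plaster is tipped towards the left wall and the tool keeps the knob at (602,235) square between the pads; the force shows only the core's weight. Now I bring it back upright and lower it.

Emit:
{"method": "servo_tool", "body": {"rows": "2 0 -0.02 0 -2.5 0 0; 2 0 -0.03 0 -2.5 0 0; 2 0 -0.03 0 -2.5 0 0; 2 0 -0.03 0 -2.5 0 0; 2 0 -0.03 0 -2.5 0 0; 2 0 0 0 0 0 0; 2 0 0 0 0 0 0; 2 0 0 0 0 0 0"}}

```text
t: 12.58
eef_pos: [0.5294, -0.088, 0.0807]
ee_rot: [-0.001, 1.0, -0.0, 0.0]
contact_force: [-0.9, -0.9, -1.4]
grip_width: 0.0276
finger_force: 30.0
```

Emit:
{"method": "servo_tool", "body": {"rows": "2 0 0 0.3 0 0 0; 2 0 0 0.4 0 0 0; 2 0 0 0.3 0 0 0; 2 0 0 0.2 0 0 0; 2 0 0 0.1 0 0 0; 2 0 0 0 0 0 0; 2 0 0 0 0 0 0"}}

```text
t: 13.17
eef_pos: [0.5292, -0.0881, 0.0674]
ee_rot: [-0.0, 1.0, -0.001, -0.0]
contact_force: [0.2, 1.2, -2.6]
grip_width: 0.0279
finger_force: 30.0
```

Emit:
{"method": "servo_tool", "body": {"rows": "2 0 0 0.05 0 0 0; 2 0 0 0.05 0 0 0; 2 0 0 0 0 0 0; 2 0 0 0 0 0 0"}}

```text
t: 13.5
eef_pos: [0.5294, -0.0879, 0.067]
ee_rot: [-0.0, 1.0, -0.001, 0.0]
contact_force: [-1.1, 4.0, 5.9]
grip_width: 0.0278
finger_force: 30.0
```

Emit:
{"method": "servo_tool", "body": {"rows": "3.2 0 0 0 0 0 0; 4 0 0 0 0 0 0; 5 0 0 0 0 0 0; 5 0 0 0 0 0 0; 5 0 0 0 0 0 0; 5 0 0 0 0 0 0; 5 0 0 0 0 0 0; 5 0 0 0 0 0 0; 5 0 0 0 0 0 0; 5 0 0 0 0 0 0"}}

```text
t: 14.33
eef_pos: [0.5293, -0.0882, 0.0666]
ee_rot: [-0.0, 1.0, -0.001, -0.0]
contact_force: [-1.0, -0.2, 0.5]
grip_width: 0.05
finger_force: 0.0
```

Emit:
{"method": "servo_tool", "body": {"rows": "5 0 0 0 0 0 0; 5 0 0 -1 0 0 0; 5 0 0 -2 0 0 0; 5 0 0 -3 0 0 0; 5 0 0 -3 0 0 0; 5 -3 0 -2 0 0 0; 5 -3 0 0 0 0 0; 5 -2 0 0 0 0 0; 5 0 0 0 0 0 0; 5 0 0 0 0 0 0"}}

```text
t: 15.17
eef_pos: [0.449, -0.0881, 0.1775]
ee_rot: [0.0, 1.0, -0.001, 0.001]
contact_force: [0.4, 0.1, 0.7]
grip_width: 0.0496
finger_force: 0.0
```

```bash
python3 - <<'E'
from h import *
s=status.read_state(); print(s["t"],s["eef_pos"],s["grip_width"],s["contact_force"])
a=read_camera("scene")["img"][250:430,170:410]; b=read_camera("wrist")["img"][100:420,140:520]
a=cv2.resize(a,(426,320),interpolation=2); cv2.imwrite("pics/h3.png",np.hstack([a,b[:, :370]]))
E
```

```text
15.1667 [ 0.44899068 -0.08806799  0.17749452] 0.04962228639289433 [0.39719593 0.12556325 0.6994449 ]
```

View pics/h3.png

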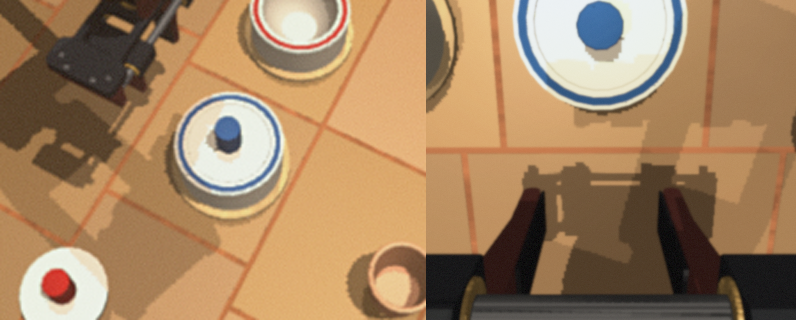

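The core sits flush and upright in the blue mould, with its knob at left (228,130) and right (600,25). The gripper is clear and the red-knobbed core is undisturbed.

```bash
python3 -c "
from cell import ticket
print(ticket.finish_job())"
```

```text
the job is handed in; nothing more can be done
None
```

The blue-knobbed cone core was lowered home in the blue-ringed mould, lifted 14 mm and leaned 12.5°, then set home and upright again; the red-knobbed core was not touched, and the job was handed in at about 15 s.

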